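# Put the grinding disc away in its rack

## Robot

A 6-joint arm with a two-finger parallel gripper is mounted at the origin on the work surface. World frame = base frame: x ahead of the robot, y to its left, z up, the work surface at z = 0. Lengths are in mm, angles in rad, forces in N, time in s.
With the tool pointing down it reaches from about 300 to 775 mm from the base axis. Payload 14.6 kg.
Tool frame: the origin (TCP) lies between the finger pads; the fingertips stand 19 mm ahead of it and the grasp point (between the pads) is the TCP; z points along the fingers, y is the line along which they close (so a half turn about z gives the same grasp; the last joint's range is limited). The gripper opens to 94 mm and grips with 3 to 60 N. Pads are 16 mm wide; open, the fingers measure 119 mm over their backs; the gripper's body (75 mm by 177 mm) begins 78 mm behind the grasp point.
Start: joints at [1.039, 0.3, 1.521, -0, 1.321, -0.067], TCP at [246.53, 491.642, 224.446] pointing down, gripper open.
Joint ranges: [-3.03, 3.03], [-0.79, 2.21], [0.23, 2.52], [-1.04, 4.18], [0, 3.07], [-2.55, 2.55]. Speed limits (rad/s): [2.22, 2.22, 2.57, 3.14, 3.14, 3.14].

## Interface

Orientations are given as [roll, pitch, yaw] about the fixed x, y, z axes, in that order (R = Rz(yaw) Ry(pitch) Rx(roll)).
In Python, from cell import monitor, imaging, job, find_in, trace gives the robot as it stands. The module is installed in compiled form; this text tells all that it offers.
- The arm moves only by the tool arm_command, never from a script. Its argument "steps" is a list of rows, each a list of 5 numbers: the opening, from 0 (shut) to 1 (fully open), then the shift along the tool's x, y, z in mm, then the turn about the tool's z in degrees. In form: [[gripper, dx, dy, dz, turn], ...]. A call has 1 to 20 rows; each row is the pose to reach, as a shift and turn from the pose commanded when the call began, along the tool's axes at that moment; what a row does not reach only later rows make up. A row lasts 1/8 s, in which the tool goes at most 62.5 mm and 10.7 degrees, less where a joint would pass 70% of its speed; a pose out of reach is approached as far as the arm can. A call with a gripper value outside its range is refused whole. The fingers move at their own pace and stop on an object; "force" is the grip in N (left out, the last holds). Time passes only in rows, so rows that repeat a pose let the fingers close. It gives the time, the measured TCP pose, the force, the opening and the grip force at its end, in the units of the state.
- monitor.read_state(): the state, without advancing time (a new reading comes with each control period).
- imaging.camera(name): name is "side" or "top" or "wrist"; returns a dict with "img" (400x640x3 uint8, red, green, blue), "mtx" (3x3 intrinsics, pixels), "D" ([k1, k2, p1, p2, k3] as OpenCV has them; the pictures are not rectified), "view" (4x4, takes a point from world to camera coordinates). Camera axes: x right, y down, z forward; pixel columns grow to the right and rows downward; lengths in mm; the calibration is good to about 2 mm. A picture is of the moment at which its call begins. There is no depth.
- job.sign_off(): hands the job in; it is judged then, once.
Trained networks look in a picture, given as the dict that the camera call returned (one of the last four; its "shot" number tells which), for a name from the list of things; names that differ only in an ending like _2 or _b are one class to them, and where a whole thing is asked for, a point or a joint stands for the part that bears it (a point fixed in the world has none). Each returns a list of dicts, best first, with "p" (0 to 1); they miss things now and then, are a little off and sometimes report something else, mostly with a low value. They report only what shows in the picture. A call takes as long as a camera call. They do not tell look-alikes from the thing itself.
- find_in(picture, target): "rect" ([centre column, centre row, width, height] in pixels, round what is visible of it).
- trace(picture, target): "region" (400x640 bool, what is visible of it) and "rect" ([centre column, centre row, width, height] in pixels, round what is visible of it).
The state is a dict: "clock": time; "joints": joint angles; "qd": joint speeds; "effort": joint torques, N m; "eef_pos": TCP position; "eef_rot": TCP orientation; "wrist_force": force on the tool from outside, world axes, zero at the start; "moment": the same for the moment, N m; "finger_gap": finger opening in mm; "finger_force": force on a finger pad.
Only numpy, scipy, OpenCV 4.12 (cv2) and the standard library are available. Lean on these libraries where they do the work, as an engineer would, in place of code of your own. Each camera call takes 0.05 s, during which the arm holds its last target. There are 200 camera calls.

## Task

Take the grinding disc with the red hub from the bench by its hub and slide it flat, through the open front, into the middle slot of the yellow and blue three-tier rack until it is fully home against the two rear posts, then let it rest on the slot's rails and let go. Leave the discs with the blue and yellow hubs where they lie.

Things in the scene. Friction and masses are not known exactly. Their poses are not given: they have to be found in the camera images.
- disc_red: flat dark round grinding disc, 160 mm across, 6 mm thick, lying on the bench, with a round red hub standing at its centre, 32 mm in diameter, top 42 mm above the disc's underside. Loose, about 0.24 kg. Origin: centre of the underside; z up; yaw does not matter. This is the one to put away; hold it by the hub from above, fingers a few mm above the disc.
- disc_blue: flat dark round grinding disc, 160 mm across, 6 mm thick, lying on the bench, with a round blue hub standing at its centre, 32 mm in diameter, top 42 mm above the disc's underside. Loose, about 0.24 kg. Origin: centre of the underside; z up; yaw does not matter. To be left alone.
- disc_yellow: flat dark round grinding disc, 160 mm across, 6 mm thick, lying on the bench, with a round yellow hub standing at its centre, 32 mm in diameter, top 42 mm above the disc's underside. Loose, about 0.24 kg. Origin: centre of the underside; z up; yaw does not matter. To be left alone.
- slot_mid (a point): Middle slot of a fixed rack: where the centre of a fully home disc's underside lies. x points into the rack from its open front, z up. Three pairs of yellow rails, 60 mm apart in height, 6 mm thick, x -70 to 60 mm; between left and right a 124 mm aisle, open above, for hub and fingers; 12 mm side play. Blue rear posts stop a disc at x 3. A white-hub disc fills the bottom tier (hub top z -18). Rack top z 72.
Mind the look-alikes: they are no part of the job. Leave any pink, turquoise or white look-alike of the disc_red alone.

How it is judged (in metres and radians):
At the end, for the whole second after the job is handed in: the red-hub disc lies flat (within 0.1 rad) and still on the rails of the middle slot, its height within 6 mm of resting there, within 15 mm of fully home along the slot and 16 mm of the middle sideways, and is released (x of disc_red in the frame of slot_mid between -0.015 and 0.012 m and y of disc_red in the frame of slot_mid between -0.016 and 0.016 m and z of disc_red in the frame of slot_mid between -0.005 and 0.006 m and angle between disc_red's own z axis and vertical below 0.1 rad and linear speed of disc_red below 0.03 m/s and contact force between disc_red and the fingers below 0.2 N); the robot touches nothing.
It fails at once if the disc with the blue hub was moved more than 30 mm (distance of disc_blue from where it was at the start of the episode above 0.03 m).
It fails at once if the disc with the yellow hub was moved more than 30 mm (distance of disc_yellow from where it was at the start of the episode above 0.03 m).
It also fails if it takes over 38 s, if anything falls off the work surface, if the arm or the gripper's body presses on something with over 40 N, if the wrist force passes 120 N, or if a joint passes its speed limit or range.

## Working session

There is one attempt and no reset: what is moved stays moved. The work goes in short steps, Python scripts to look and compute and a tool call to move; the robot and the scene stay as the last step left them, time stands still between calls to the robot, and variables do not carry over. Pictures are saved under pics/ and viewed, at most 10 in all, crops included, and the job is handed in when it is done.

Besides the shell and the picture viewer there is one more tool, called after "Request:" as name(argument=value, ...), one argument or row to a line, values as JSON. arm_command: Moves the arm, as the interface text tells. Its arguments: {"type":"object","properties":{"steps":{"type":"array","items":{"type":"array","items":{"type":"number"}}},"force":{"type":"number"}},"required":["steps"]}

```bash
mkdir -p pics; cat > h.py <<'E'
import numpy as np, cv2
from cell import monitor, imaging, job, find_in, trace
def ray(c,u,v):
    p=cv2.undistortPoints(np.array([[[u,v]]],float),np.array(c["mtx"],float),np.array(c["D"],float))[0,0]
    V=np.array(c["view"]);R,t=V[:3,:3],V[:3,3]
    return -R.T@t, R.T@np.array([p[0],p[1],1.])
def onz(c,u,v,z):
    o,d=ray(c,u,v); return o+d*(z-o[2])/d[2]
def proj(c,P):
    V=np.array(c["view"]); 
    return cv2.projectPoints(np.array(P,float).reshape(-1,3),cv2.Rodrigues(V[:3,:3])[0],V[:3,3],np.array(c["mtx"],float),np.array(c["D"],float))[0][:,0]
def save(n,im): cv2.imwrite("pics/"+n,cv2.cvtColor(im,cv2.COLOR_RGB2BGR))
E
python3 - <<'E'
from h import *
ims=[]
for n in ("top","side"):
    c=imaging.camera(n); ims.append(c["img"]); save(n+"0.png",c["img"])
    o,d=ray(c,320,200); print(n,o.round(),d.round(2))
    for t in ("disc_red","slot_mid"):
        for r in find_in(c,t): print(t,np.round(r["rect"]),round(r["p"],2), onz(c,r["rect"][0],r["rect"][1],5).round())
E
```

```text
top [ 451. -148.  994.] [ 0.11  0.   -0.99]
disc_red [460. 169.  58.  60.] 0.93 [ 645. -534.    5.]
disc_red [467. 247.  63.  63.] 0.83 [ 433. -540.    5.]
disc_red [330. 169.  56.  58.] 0.69 [ 647. -176.    5.]
disc_red [211. 262.  62.  58.] 0.67 [402. 144.   5.]
slot_mid [175. 165. 119.  96.] 0.59 [663. 248.   5.]
side [  313. -1011.   627.] [ 0.24  0.82 -0.52]
disc_red [319. 363.  89.  74.] 0.9 [ 439. -551.    5.]
disc_red [247. 184.  48.  27.] 0.71 [409. 125.   5.]
disc_red [357. 226.  62.  37.] 0.69 [ 649. -185.    5.]
disc_red [423. 329.  81.  64.] 0.58 [ 648. -537.    5.]
slot_mid [319. 143.  78.  76.] 0.76 [705. 356.   5.]
slot_mid [294. 276.  73.  48.] 0.32 [ 448. -321.    5.]
```

View pics/top0.png

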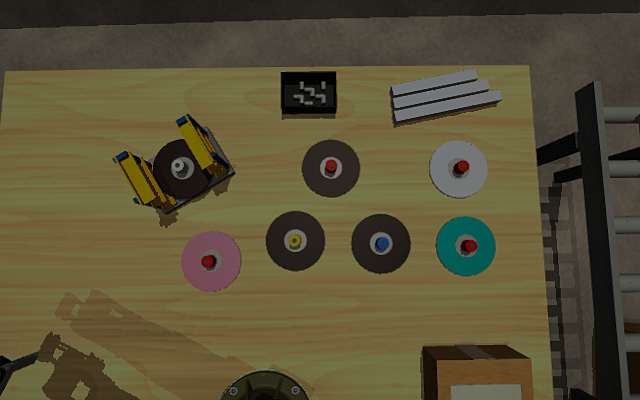

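View pics/side0.png

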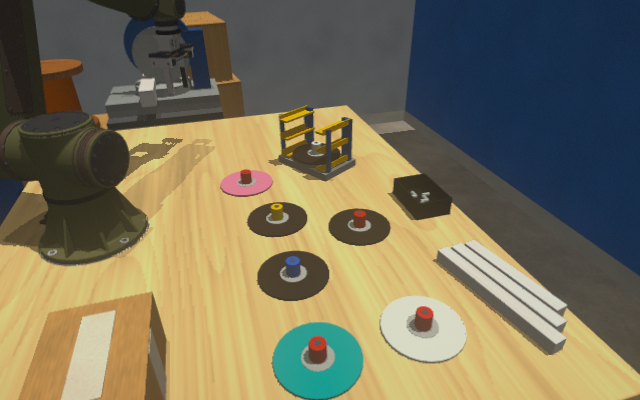

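The top view shows four red-hub discs: dark (330,168), pink (211,261), white (459,168) and turquoise (467,246). Only the dark one fits the description. The blue hub is at (381,243) and the yellow at (295,240). The rack is near (180,165). Next I'll crop the choice and the rack.

```bash
python3 - <<'E'
from h import *
a=cv2.imread("pics/top0.png");b=cv2.imread("pics/side0.png")
a1=cv2.resize(a[105:235,100:250],None,fx=2.6,fy=2.6,interpolation=3); a2=cv2.resize(a[130:210,290:370],(260,260),interpolation=3)
b1=cv2.resize(b[100:182,270:362],None,fx=4.2,fy=4.2,interpolation=3)
I=np.zeros((600,800,3),np.uint8)
I[:338,:390]=a1[:338,:390]; I[338:598,:260]=a2; I[:344,400:786]=b1[:344,:386]
I=np.clip(I*1.5,0,255).astype(np.uint8)
cv2.imwrite("pics/crop1.png",I)
E
```

```text
(no output)
```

View pics/crop1.png

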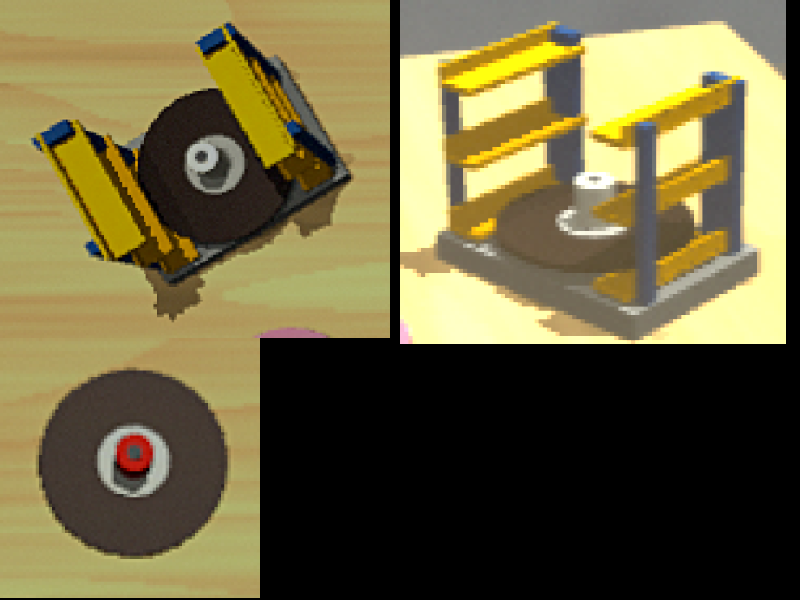

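The crop confirms the dark disc with the red hub. The rack's wide blue rear posts are at the far end, so its front opens towards the robot. I'll do a rough rack fit and triangulate the hub.

```bash
cat >> h.py <<'E'
from scipy.optimize import least_squares
def tri(obs):
    A=np.zeros((3,3));b=np.zeros(3)
    for c,u,v in obs:
        o,d=ray(c,u,v);d=d/np.linalg.norm(d);M=np.eye(3)-np.outer(d,d);A+=M;b+=M@o
    return np.linalg.solve(A,b)
def hub(c,rect):
    x,y,w,h=[int(round(k)) for k in rect];im=c["img"].astype(int)
    m=(im[...,0]>1.8*im[...,1]+15)&(im[...,0]>1.8*im[...,2]+15);k=np.zeros_like(m);k[y-h//2:y+h//2+1,x-w//2:x+w//2+1]=1
    vv,uu=np.nonzero(m&k);return uu.mean(),vv.mean(),len(uu)
def rackfit(obs):  # obs: (cam,(u,v),slot point)
    def w(p):
        c,s=np.cos(p[3]),np.sin(p[3]);return lambda q:[p[0]+c*q[0]-s*q[1],p[1]+s*q[0]+c*q[1],p[2]+q[2]]
    f=lambda p:np.concatenate([proj(c,w(p)(q))[0]-uv for c,uv,q in obs])
    r=least_squares(f,[663,240,80,.5],x_scale=[10,10,10,.1]);return r.x,r.fun.reshape(-1,2)
E
python3 - <<'E'
from h import *
T=imaging.camera("top");S=imaging.camera("side")
h1=hub(T,[330,169,56,58]);h2=hub(S,[357,226,62,37]);print(h1,h2,"red",tri([(T,*h1[:2]),(S,*h2[:2])]).round(1), onz(T,330.5,168,3).round(1))
print("white hub",tri([(T,176.9,164.6),(S,316.4,142.4)]))
P,r=rackfit([(T,(176.9,164.6),[0,0,-18]),(S,(316.4,142.4),[0,0,-18]),(T,(155.8,199.2),[-70,62,60]),(T,(200.8,168.5),[-70,-62,60]),(S,(316.4,131),[-70,-62,60]),(S,(280.2,121.4),[-70,62,60])])
print(P.round(2),r.round(1).tolist())
print(monitor.read_state()["eef_rot"])
E
```

```text
(np.float64(330.82978723404256), np.float64(165.6595744680851), 94) (np.float64(359.59322033898303), np.float64(213.27118644067798), 59) red [ 653.6 -178.5   39.4] [ 651.3 -177.7    3. ]
white hub [653.43123    215.61327949  71.81463596]
[6.4789e+02 2.1816e+02 9.0660e+01 6.0000e-01] [[-1.0, 1.0], [-2.7, -0.2], [0.8, -1.0], [0.6, -0.7], [-2.3, -0.3], [3.7, 0.2]]
[-3.14140478e+00 -7.05508624e-06  2.67678897e+00]
```

```bash
python3 - <<'E'
from h import *
W=imaging.camera("wrist");s=monitor.read_state()
o,d=ray(W,320,200);p=np.array(s["eef_pos"]);y=s["eef_rot"][2]
R=np.array([[np.cos(y),np.sin(y),0],[np.sin(y),-np.cos(y),0],[0,0,-1]])
print("cam pos in tool",(R.T@(o-p)).round(1),"dir in tool",(R.T@d).round(2),W["mtx"][0][0])
V=np.array(W["view"]);print((V[:3,:3]@R).round(2))
# candidate poses: rack seen
q=2.17;R2=np.array([[np.cos(q),np.sin(q),0],[np.sin(q),-np.cos(q),0],[0,0,-1]])
for P in ([520,130,260],[560,240,260],[600,250,300],[600,180,300],[550,150,320]):
    D=dict(W);M=np.eye(4);Rc=V[:3,:3]@R@R2.T;oc=np.array(P)+R2@(R.T@(o-p));M[:3,:3]=Rc;M[:3,3]=-Rc@oc;D["view"]=M
    c,sn=np.cos(.6),np.sin(.6)
    pts=[[648+c*a-sn*b,217+sn*a+c*b,90+e] for a,b,e in ((0,0,-18),(-70,62,60),(-70,-62,60),(60,62,60),(60,-62,60))]
    print(P,proj(D,pts).round().astype(int).tolist())
E
```

```text
cam pos in tool [  68.9    0.5 -161.4] dir in tool [-0.23 -0.    0.97] 292.8872354478944
[[ 0.    1.    0.  ]
 [-0.97  0.   -0.24]
 [-0.24 -0.    0.97]]
[520, 130, 260] [[447, 190], [413, 139], [404, 265], [555, 140], [532, 265]]
[560, 240, 260] [[367, 242], [309, 212], [310, 324], [444, 212], [432, 324]]
[600, 250, 300] [[335, 222], [275, 189], [279, 292], [395, 189], [389, 292]]
[600, 180, 300] [[365, 181], [311, 134], [312, 246], [436, 135], [426, 246]]
[550, 150, 320] [[404, 181], [364, 137], [361, 243], [481, 138], [468, 243]]
```

Request:
arm_command(
  steps=[
    [1,-60,-18,-40,8],
    [1,-120,-36,-56,16],
    [1,-180,-54,-56,24],
    [1,-240,-72,-56,29],
    [1,-300,-90,-56,29],
    [1,-360,-106,-56,29],
    [1,-411,-120,-56,29],
    [1,-411,-120,-56,29],
    [1,-411,-120,-56,29],
  ],
)

```text
clock: 1.58
eef_pos: [559.9, 200.3, 280.2]
eef_rot: [-3.141, -0.0, 2.17]
wrist_force: [-0.3, -0.2, 0.2]
finger_gap: 94.0
finger_force: 0.0
```

```bash
python3 - <<'E'
from h import *
W=imaging.camera("wrist");s=monitor.read_state();print(s["eef_pos"],s["eef_rot"],s["clock"])
np.save("w1.npy",W,allow_pickle=True)
im=cv2.resize(W["img"][100:350,250:550],None,fx=2.4,fy=2.4,interpolation=3);save("w1.png",np.clip(im*1.4,0,255).astype(np.uint8))
E
```

```text
[559.55160304 200.8402317  280.45733264] [-3.14146699e+00 -2.08238872e-04  2.17132320e+00] 1.625
```

View pics/w1.png

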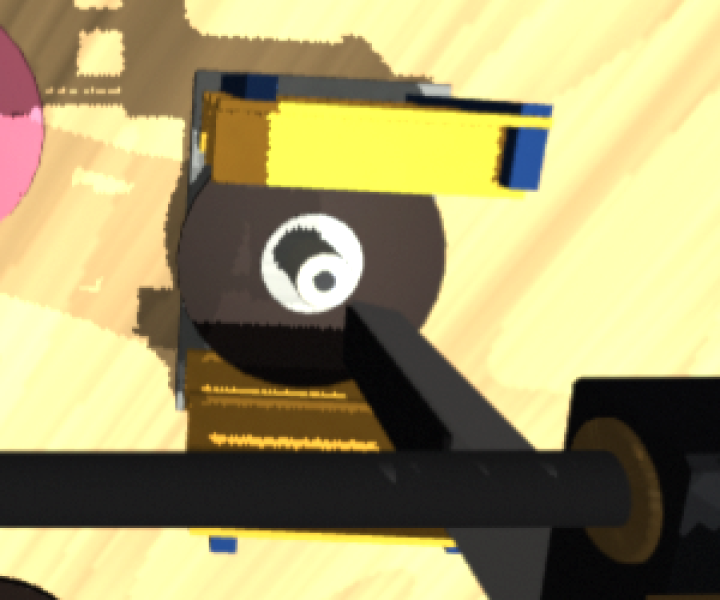

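The wrist crop shows the left top rail with its inner front corner at full-frame (339,176), its inner rear corner at (469,181), and the white hub top at (385,217). The right rail is partly hidden by a finger. I'll refit with these points.

```bash
python3 - <<'E'
from h import *
W=np.load("w1.npy",allow_pickle=True).item()
T=imaging.camera("top");S=imaging.camera("side")
wp=[(W,(338.8,176.3),[-70,62,60]),(W,(468.8,181.3),[60,62,60])]
hb=[(W,(384.6,216.7),[0,0,-18])]
o=[(T,(155.8,199.2),[-70,62,60]),(T,(200.8,168.5),[-70,-62,60]),(S,(316.4,131),[-70,-62,60])]
for ob in (wp+o,wp+o+hb+[(T,(176.9,164.6),[0,0,-18])],wp*3+hb+o):
    P,r=rackfit(ob);print(P.round(3),r.round(1).tolist())
print("hub",tri([(W,384.6,216.7),(T,176.9,164.6),(S,316.4,142.4)]).round(1))
E
```

```text
[6.52321e+02 2.16196e+02 9.26190e+01 5.59000e-01] [[-0.3, -0.5], [-0.8, -0.2], [-0.4, -3.3], [0.8, -1.2], [-2.0, -0.9]]
[6.51878e+02 2.15742e+02 9.28930e+01 5.56000e-01] [[-0.7, -0.6], [-1.1, 0.1], [-0.3, -3.1], [0.9, -0.9], [-2.2, -0.9], [0.8, -0.4], [-0.3, -0.8]]
[6.52359e+02 2.16019e+02 9.33760e+01 5.58000e-01] [[-0.3, -0.3], [-0.5, 0.1], [-0.3, -0.3], [-0.5, 0.1], [-0.3, -0.3], [-0.5, 0.1], [1.3, -0.2], [-0.5, -3.3], [0.7, -1.2], [-2.0, -1.1]]
hub [652.9 214.8  72.3]
```

Request:
arm_command(
  steps=[
    [1,-52,-20,20,2.5],
    [1,-104,-40,45,2.5],
    [1,-156,-60,70,2.5],
    [1,-208,-80,95,2.5],
    [1,-260,-100,120,2.5],
    [1,-312,-120,145,2.5],
    [1,-365,-138.5,170,2.5],
    [1,-365,-138.5,170,2.5],
    [1,-365,-138.5,170,2.5],
    [1,-365,-138.5,170,2.5],
  ],
)

```text
clock: 2.98
eef_pos: [652.3, -177.7, 111.7]
eef_rot: [3.141, 0.001, 2.129]
wrist_force: [0.7, 0.5, -0.9]
finger_gap: 93.9
finger_force: 0.0
```

```bash
python3 - <<'E'
from h import *
W=imaging.camera("wrist");s=monitor.read_state();p=np.array(s["eef_pos"]);y=s["eef_rot"][2];print(p,y,s["clock"])
T=imaging.camera("top")
for r in find_in(W,"disc_red"): print(np.round(r["rect"]),r["p"])
pr=proj(W,[[651.5,-178.5,42]])[0];print(pr)
im=W["img"].astype(int);m=((im[...,0]>1.8*im[...,1]+15)&(im[...,0]>1.8*im[...,2]+15)).astype(np.uint8)
n,l,st,ce=cv2.connectedComponentsWithStats(m)
for i in range(1,n):
    if st[i,4]>60: print(st[i],ce[i].round(1),onz(W,*ce[i],40).round(1))
save("w2.png",W["img"])
E
```

```text
[ 652.29481776 -177.81142468  111.66587992] 2.1289610189890955 3.025
[319.09657283 217.54520847]
[ 304  192   37   44 1113] [322.2 213.2] [ 652.1 -174.5   40. ]
```

View pics/w2.png

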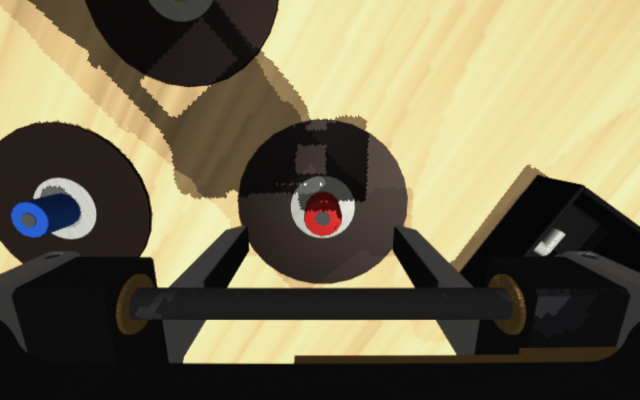

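The wrist view shows the dark disc, with its red hub top at (322,217), centred between the fingers within 1–2 mm. I'll descend and grip.

Request:
arm_command(
  steps=[
    [1,0,0,40,0],
    [1,0,0,70,0],
    [1,0,0,82,0],
    [1,0,0,82,0],
    [0.2,0,0,82,0],
    [0.2,0,0,82,0],
    [0.2,0,0,82,0],
    [0.2,0,0,82,0],
    [0.2,0,0,82,0],
    [0.2,0,0,82,0],
  ],
  force=40,
)

```text
clock: 4.38
eef_pos: [651.9, -179.3, 28.4]
eef_rot: [-3.142, -0.0, 2.127]
wrist_force: [2.1, 0.4, -0.5]
finger_gap: 37.4
finger_force: 0.8
```

Request:
arm_command(
  steps=[
    [0.2,0,0,0,0],
    [0.2,0,0,0,0],
    [0.2,0,0,0,0],
  ],
)

```text
clock: 4.75
eef_pos: [651.9, -179.3, 28.4]
eef_rot: [3.142, 0.0, 2.127]
wrist_force: [1.0, 0.4, -1.0]
finger_gap: 31.4
finger_force: 40.0
```

Request:
arm_command(
  steps=[
    [0.2,0,0,-40,0],
    [0.2,10,0,-80,0],
    [0.2,50,0,-100,0],
    [0.2,95,2,-100,0],
    [0.2,145,4,-100,0],
    [0.2,195,6,-100,0],
    [0.2,245,8,-100,0],
    [0.2,290,9,-100,0],
    [0.2,320,9,-100,0],
    [0.2,335,9,-100,0],
    [0.2,335,9,-100,0],
    [0.2,335,9,-100,0],
  ],
)

```text
clock: 6.25
eef_pos: [483.1, 109.2, 128.4]
eef_rot: [-3.142, 0.0, 2.126]
wrist_force: [0.5, -0.6, -2.6]
finger_gap: 30.8
finger_force: 40.0
```

```bash
python3 - <<'E'
from h import *
W=imaging.camera("wrist");S=imaging.camera("side");s=monitor.read_state();p=np.array(s["eef_pos"]);y=s["eef_rot"][2];print(p,s["eef_rot"],s["clock"],s["finger_gap"])
th=.557;c,sn=np.cos(th),np.sin(th)
q=lambda a,b,e:[652+c*a-sn*b,216+sn*a+c*b,91+e]
im=W["img"].copy();im2=S["img"].copy()
for I,C in((im,W),(im2,S)):
    for P in [(-70,62,60),(60,62,60),(-70,-62,60),(60,-62,60),(-70,62,0),(-70,-62,0)]:
        u=proj(C,[q(*P)])[0]; 
        if 0<u[0]<640 and 0<u[1]<400: I[int(u[1]),int(u[0])]=(255,0,255)
b=cv2.resize(im2[80:190,250:390],(560,440),interpolation=3)[:200*3]
I=np.zeros((600,800,3),np.uint8);a=cv2.resize(im,(480,300));I[:300,:480]=a
I=np.zeros((400,800,3),np.uint8);I[:,:]=0
I[:250,:400]=cv2.resize(im,(400,250));I[:314,400:]=cv2.resize(im2[80:190,250:390],(400,314),interpolation=3)
save("c3.png",np.clip(I*1.3,0,255).astype(np.uint8))
np.save("w3.npy",W,allow_pickle=True)
E
```

```text
[483.07018678 109.16063151 128.35469939] [-3.14149081e+00  7.81338281e-05  2.12596583e+00] 6.35 30.935396877947973
```

View pics/c3.png

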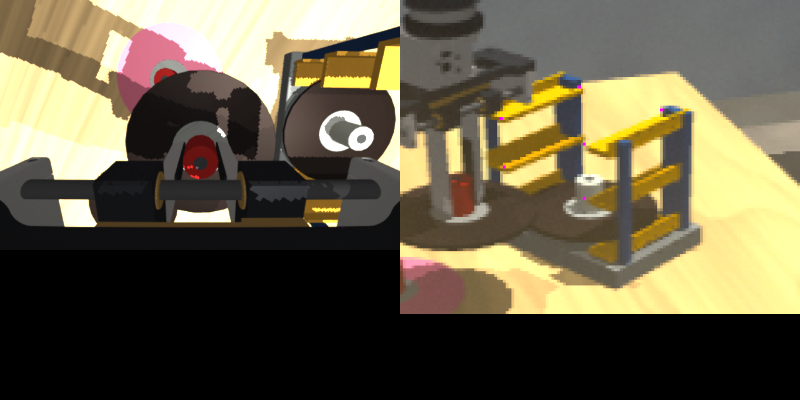

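```bash
python3 - <<'E'
from h import *
W=np.load("w1.npy",allow_pickle=True).item()
th=.557;c,sn=np.cos(th),np.sin(th)
for z in (151,163):
  for u,v in ((205,95),(550,122),(213,183),(525,195),(190,530),(450,543)):
    p=onz(W,250+u/2.4,100+v/2.4,z)-[652,216,0];print(z,(u,v),round(c*p[0]+sn*p[1],1),round(-sn*p[0]+c*p[1],1))
T=imaging.camera("top");S=imaging.camera("side");s=monitor.read_state()
for C,n in((T,"t"),(S,"s")):
  p=np.array(s["eef_pos"])-[0,0,28.4];print(n,proj(C,[p])[0].round(1),[(np.round(r["rect"],1),round(r["p"],2)) for r in find_in(C,"disc_red")])
E
```

```text
151 (205, 95) -74.6 96.8
151 (550, 122) 67.3 92.3
151 (213, 183) -69.4 61.1
151 (525, 195) 61.8 61.7
151 (190, 530) -70.7 -104.4
151 (450, 543) 53.5 -106.5
163 (205, 95) -75.3 97.2
163 (550, 122) 60.8 92.8
163 (213, 183) -70.2 62.9
163 (525, 195) 55.6 63.5
163 (190, 530) -71.5 -95.8
163 (450, 543) 47.6 -97.8
t [214.3 229.6] [(array([224.3, 228.9,  44.3,  64.5]), 0.98), (array([222. , 274.1,  38.6,  33.7]), 0.94), (array([459.4, 169.1,  58.7,  58.1]), 0.57), (array([467.8, 247.9,  62.7,  60.5]), 0.55)]
s [269.6 154.8] [(array([318. , 362.5,  87.3,  75. ]), 0.9), (array([267.6, 154.4,  51.1,  30.6]), 0.76), (array([247.6, 182.9,  51.5,  28.8]), 0.66), (array([424. , 329.9,  83.6,  63.3]), 0.65), (array([279.6, 219.9,  59.9,  38.2]), 0.53)]
```

Request:
arm_command(
  steps=[
    [0.2,1,30,0,0],
    [0.2,1,60,0,0],
    [0.2,1,85,0,0],
    [0.2,1,110,0,0],
    [0.2,1,135,0,0],
    [0.2,1,160,0,0],
    [0.2,1,180,0,0],
    [0.2,1,190,0,0],
    [0.2,1,194,0,0],
    [0.2,1,194,0,0],
    [0.2,1,194,0,0],
  ],
)

```text
clock: 7.92
eef_pos: [646.6, 213.0, 128.6]
eef_rot: [-3.142, -0.0, 2.127]
wrist_force: [0.3, -0.1, -2.6]
finger_gap: 31.3
finger_force: 40.0
```

```bash
python3 - <<'E'
from h import *
S=imaging.camera("side");T=imaging.camera("top");s=monitor.read_state();print(s["eef_pos"],s["wrist_force"],s["clock"])
I=np.zeros((400,800,3),np.uint8)
I[:314,:400]=cv2.resize(S["img"][80:190,250:390],(400,314),interpolation=3);I[:347,400:]=cv2.resize(T["img"][105:235,100:250],(400,347),interpolation=3)
save("c4.png",np.clip(I*1.4,0,255).astype(np.uint8))
E
```

```text
[646.69241683 213.02648186 128.65550847] [ 0.2933348   0.16702066 -2.31176757] 8.025
```

View pics/c4.png

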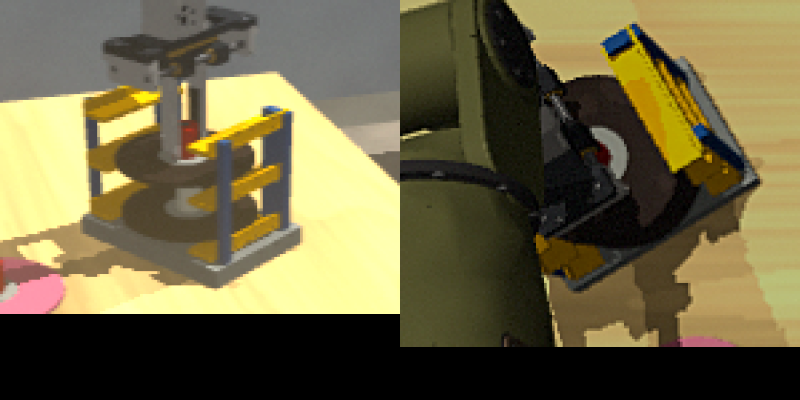

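The side view shows the disc inside the middle tier with its edge just above the middle rails, and there is no contact force. I'll nudge it in until it touches the posts.

Request:
arm_command(
  steps=[
    [0.2,0,2,0,0],
    [0.2,0,4,0,0],
    [0.2,0,6,0,0],
    [0.2,0,6,0,0],
  ],
)

```text
clock: 8.52
eef_pos: [652.0, 216.5, 128.4]
eef_rot: [-3.142, 0.0, 2.127]
wrist_force: [0.4, -0.7, -3.0]
finger_gap: 31.4
finger_force: 40.0
```

Request:
arm_command(
  steps=[
    [0.2,0,1.5,0,0],
    [0.2,0,3,0,0],
    [0.2,0,4,0,0],
    [0.2,0,4,0,0],
  ],
)

```text
clock: 9.02
eef_pos: [655.2, 217.7, 128.1]
eef_rot: [-3.14, 0.001, 2.127]
wrist_force: [-1.1, -4.3, -2.1]
finger_gap: 31.5
finger_force: 40.0
```

Contact with the posts begins at x ≈ 3, as expected. I'll back off 2 mm and lower onto the rails.

Request:
arm_command(
  steps=[
    [0.2,0,-2,0,0],
    [0.2,0,-2,2,0],
    [0.2,0,-2,4,0],
    [0.2,0,-2,6,0],
    [0.2,0,-2,7,0],
    [0.2,0,-2,7,0],
  ],
)

```text
clock: 9.78
eef_pos: [653.7, 217.4, 121.4]
eef_rot: [-3.142, 0.0, 2.127]
wrist_force: [0.1, -2.8, 0.4]
finger_gap: 31.6
finger_force: 40.0
```

Request:
arm_command(
  steps=[
    [0.2,0,0,1,0],
    [0.2,0,0,1.5,0],
    [0.2,0,0,1.5,0],
  ],
)

```text
clock: 10.15
eef_pos: [653.7, 217.4, 121.4]
eef_rot: [3.141, 0.0, 2.127]
wrist_force: [-6.0, -4.0, 10.2]
finger_gap: 31.4
finger_force: 40.0
```

It is resting on the rails. I'll release with the opening limited, then rise straight up.

Request:
arm_command(
  steps=[
    [0.6,0,0,-1,0],
    [0.6,0,0,-1,0],
    [0.6,0,0,-1,0],
    [0.6,0,0,-1,0],
    [0.6,0,0,-1,0],
    [0.6,0,0,-1,0],
    [0.6,0,0,-20,0],
    [0.6,0,0,-50,0],
    [0.6,0,0,-90,0],
    [0.6,0,0,-140,0],
    [0.6,-50,-30,-160,0],
    [0.6,-50,-60,-160,0],
    [0.6,-50,-60,-160,0],
  ],
)

```text
clock: 11.78
eef_pos: [628.5, 142.2, 282.3]
eef_rot: [3.14, 0.001, 2.126]
wrist_force: [0.7, 1.0, -0.1]
finger_gap: 56.5
finger_force: 0.0
```

```bash
python3 - <<'E'
from h import *
S=imaging.camera("side");T=imaging.camera("top");W=imaging.camera("wrist");s=monitor.read_state();print(s["eef_pos"],s["wrist_force"],s["finger_force"],s["clock"])
I=np.zeros((564,800,3),np.uint8)
I[:314,:400]=cv2.resize(S["img"][80:190,250:390],(400,314),interpolation=3);I[:314,400:]=cv2.resize(T["img"][105:223,100:250],(400,314),interpolation=3);I[314:,:400]=cv2.resize(W["img"],(400,250))
save("c5.png",np.clip(I*1.4,0,255).astype(np.uint8))
im=W["img"].astype(int);m=((im[...,0]>1.8*im[...,1]+15)&(im[...,0]>1.8*im[...,2]+15)).astype(np.uint8)
n,l,st,ce=cv2.connectedComponentsWithStats(m)
for i in range(1,n):
    if st[i,4]>60: print(st[i],ce[i].round(1),onz(W,*ce[i],130).round(1))
E
```

```text
[629.46188795 143.86879264 280.61492486] [0.10534553 0.00180452 0.05497718] 0.0 11.925
[163  79  34  27 616] [179.8  92.8] [452.3 159.3 130. ]
[360 134  33  31 671] [375.7 148.5] [651.9 217.7 130. ]
```

View pics/c5.png

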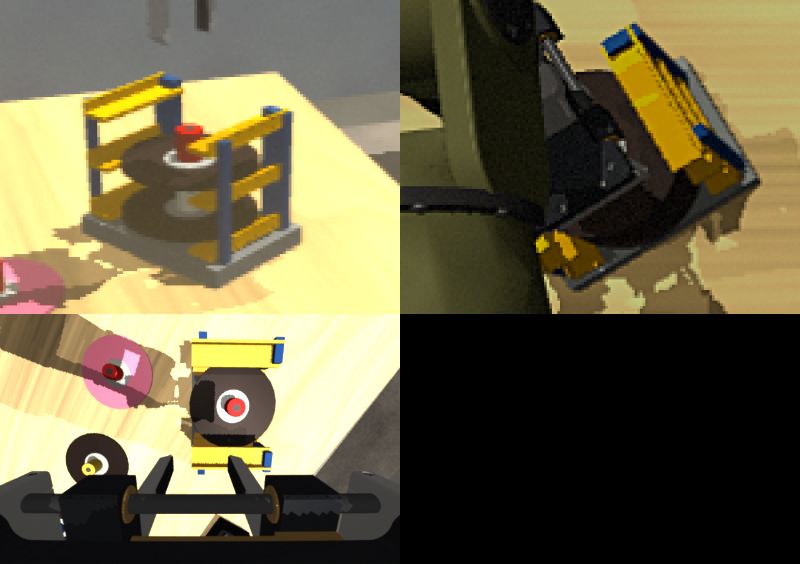

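The disc sits flat in the middle tier with its hub at about (652,218), the slot centre, and the gripper is clear.

```bash
python3 -c "
from cell import job;print(job.sign_off())"
```

```text
the job is handed in; nothing more can be done
None
```

The red-hub disc is in the middle slot against the rear posts, resting on the rails and released. I handed the job in at about 12 s; the hand-in did not return a verdict.

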